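# Level the casting stand by its quick-thread foot

## Task

The rocking plate of the casting stand must be set level before moulds are poured on it. Lay the spirit level in the shallow tray on the plate, press it down firmly so that it beds flat, and let go of it; then grip the black knob, push it down until the foot underneath is felt to land on its packing disc, and, keeping the foot pressed down, turn the knob until the bubble sits centred between the two black rings. The job finishes while you are still holding the knob and pressing the foot firmly down with the bubble centred; do not disturb the bottle, the jar and the bowl.

Things in the scene. Friction and masses are not known exactly. Their poses are not given: they have to be found in the camera images.
- level_center (a point): Loose spirit level: plain steel bar 140 mm long (its x axis), 28 mm wide (y), 28 mm high, with a yellow vial (84 mm long, 20 mm across) along the middle of its top, 35 mm high over all; about 0.2 kg. The point is its centre, 14 mm above its underside. At the start it lies flat on the bench, left of the stand. It works either way round.
- bubble (a joint): Position of the white bubble (22 mm long, 10 mm across) along the vial, m: 0 is centred between the two black rings (33 mm apart), positive is towards the level's +x end, stops at +-0.024. The bubble runs to the higher end, 0.8 m per rad of tilt (14 mm a degree), and takes 1 to 2 s to settle.
- tray (a point): Middle of the floor of the shallow tray on the plate's top face, about 70 mm above the bench. z: plate's normal; y: along the tray towards the knob; the level's length goes along y, either way round. Inside 148 x 36 mm; rims 4 mm thick and 7 mm high at both ends, and along the sides only over the last 24 mm at each end, so fingers have room at the middle of the sides.
- knob_grip (a point): Black round knob, 40 mm across, 26 mm high, on a 10 mm collar on the plate. The point is on its axis, 12 mm below its top, 24 mm above the plate's top face, 130 mm from the tray's point along the tray's y. It rides on the plate and sinks 4 to 14 mm under 2 to 6 N until the foot lands; 10 to 15 N in all then is a firm press. If let go it springs up again.
- knob (a joint): Turn of the knob, rad, growing clockwise seen from above, stops at +-3, takes about 0.1 N m, stays where left. Clockwise drives the foot out and raises the pressed knob end: 3.8 mm (0.019 rad of tilt) per rad. From the start it needs about 0.7 to 1.4 rad: clockwise if the knob end is low with the foot landed, anticlockwise if it is high.
- foot: Steel foot screw under the plate, below the knob, 14 mm thick, driven by the knob; it stands over one of two packing discs of different thickness (10 or 18 mm) on the stand's base, the other is parked beside it. Origin on the plate's mid plane, on the knob's axis.
- level: The same spirit level; the origin lies in the middle of its underside, axes as above.
- plate: Rocking aluminium plate, 120 x 260 x 8 mm, tray and knob on top. Origin on its hinge line, half-way through its thickness, 70 mm from the tray's point away from the knob; y towards the knob, z its normal. A lift spring holds the knob end up against a stop (0.045 rad) until it is pushed down.
- brown_bottle: Brown glass bottle, 42 mm across, 70 mm high, a bystander; origin at the centre of its underside.
- salve_jar: White jar, 54 mm across, 50 mm high, a bystander; origin at the centre of its underside.
- mixing_bowl: Blue plastic bowl, 110 mm across, 55 mm high, a bystander; origin at the centre of its underside.
Mind the look-alikes: they are no part of the job. Of the things that look like the level, the smaller one is meant.

How it is judged:
By the outcome, as a careful person would: the job done as asked, in the order asked, and still so for the second after the job is handed in, while the arm keeps its last pose, push and grip.
It also fails if it takes over 61 s, if anything falls off the work surface, if the arm or the gripper's body presses on something with over 40 N, if the wrist force passes 120 N, or if a joint passes its speed limit or range.

## Robot

A 6-joint arm with a two-finger parallel gripper is mounted at the origin on the work surface. World frame = base frame: x ahead of the robot, y to its left, z up, the work surface at z = 0. Lengths are in m, angles in rad, forces in N, time in s.
With the tool pointing down it reaches from about 0.3 to 0.775 m from the base axis. Payload 14.6 kg.
Tool frame: the origin (TCP) lies on the centre line of the jaws, within the pads' length; the fingertips stand 14 mm ahead of it and the grasp point (between the pads) lies 5 mm behind it; z points along the fingers, y is the line along which they close (so a half turn about z gives the same grasp; the last joint's range is limited). The gripper opens to 85 mm and grips with 20 to 120 N. Pads are 22 mm wide; open, the fingers measure 114 mm over their backs; the gripper's body (76 mm by 85 mm) begins 54 mm behind the grasp point. The pads swing forward as they close: fully open they stand 13 mm farther back than shut.
Start: joints at [1.045, 0.3, 1.521, -0, 1.321, -0.067], TCP at [0.244, 0.493, 0.245] pointing down, gripper open.
Joint ranges: [-3.03, 3.03], [-0.79, 2.21], [0.23, 2.52], [-1.04, 4.18], [0, 3.07], [-2.55, 2.55]. Speed limits (rad/s): [2.22, 2.22, 2.57, 3.14, 3.14, 3.14].

## Interface

Orientations are given as a rotation vector (axis times angle).
In Python, from rig import ctrl gives the robot as it stands.
- The arm moves only by the tool jog_arm, never from a script. Its argument "series" is a list that holds one entry, the list of rows, each a list of 7 numbers: the closure, from -1 (fully open) to 1 (shut), then the shift along the tool's x, y, z normalised to -1 to 1, where 1 is 30 cm, then the turn, a rotation vector about the tool's x, y, z normalised to -1 to 1, where 1 is pi rad. In form: [[[jaw, tx, ty, tz, wx, wy, wz], ...]]. A call has 1 to 10 rows; each row is the pose to reach, as a shift and turn from the pose commanded when the call began, along the tool's axes at that moment, turning the shorter way round; what a row does not reach only later rows make up. A row lasts 1/12 s, in which the tool goes at most 41.7 mm and 7.16 degrees, less where a joint would pass 70% of its speed; a pose out of reach is approached as far as the arm can. A call with a number of a shift or a turn outside -1 to 1 is refused whole. A call with a gripper value outside its range is refused whole. The fingers move at their own pace and stop on an object; "grip_force" is the grip in N (left out, the last holds). Time passes only in rows, so rows that repeat a pose let the fingers close. It gives the time, the measured TCP pose, the force, the opening and the grip force at its end, in the units of the state.
- ctrl.state(): the state, without advancing time (a new reading comes with each control period).
- ctrl.grab_frame(name): name is "scene" or "top" or "wrist"; returns the picture (480x640x3 uint8, blue, green, red); there is no depth.
- ctrl.camera_info(name): a dict with "fovy" (degrees; the focal length in pixels is half the picture's height over the tangent of half this angle, whatever the lens; pixels are square), "cx", "cy" (the principal point, pixels), "dist_coeffs" ([k1, k2, p1, p2, k3] as OpenCV has them; the pictures are not rectified), "R" (3x3) and "t" (3): a world point X has camera coordinates R X + t. Camera axes: x right, y down, z forward; pixel columns grow to the right and rows downward; lengths in m; the calibration is good to about 2 mm. A picture is of the moment at which its call begins: read the wrist's pose just before it. camera_info takes no time and is no camera call; for the wrist camera it gives the pose at the moment of the call.
- ctrl.finish_job(): hands the job in; it is judged then, once.
The state is a dict: "clock": time; "joints": joint angles; "joint_velocities": joint speeds; "effort": joint torques, N m; "position": TCP position; "tool_rot": TCP orientation; "ft_force": force on the tool from outside, world axes, zero at the start; "torque": the same for the moment, N m; "finger_gap": finger opening in m; "finger_force": force on a finger pad.
Only numpy, scipy, OpenCV 4.12 (cv2) and the standard library are available. Lean on these libraries where they do the work, as an engineer would, in place of code of your own. Each camera call takes 0.05 s, during which the arm holds its last target. There are 200 camera calls.

## Working session

There is one attempt and no reset: what is moved stays moved. The work goes in short steps, Python scripts to look and compute and a tool call to move; the robot and the scene stay as the last step left them, time stands still between calls to the robot, and variables do not carry over. Pictures are saved under pics/ and viewed, at most 12 in all, crops included, and the job is handed in when it is done.

Besides the shell and the picture viewer there is one more tool, called after "Request:" by a JSON object that holds its "fn" and its "kwargs". jog_arm: Moves the arm, as the interface text tells. Its arguments: {"type":"object","properties":{"series":{"type":"array"},"grip_force":{"type":"number"}},"required":["series"]}

```bash
ls; mkdir -p pics
cat > h.py <<'E'
import numpy as np, cv2
from rig import ctrl
def grab(n,save=None):
    ci=ctrl.camera_info(n); im=ctrl.grab_frame(n)
    if save: cv2.imwrite('pics/'+save+'.png',im)
    return im,ci
def K(ci):
    f=240/np.tan(np.radians(ci['fovy'])/2)
    return np.array([[f,0,ci['cx']],[0,f,ci['cy']],[0,0,1]])
def ray(ci,uv):
    p=cv2.undistortPoints(np.array(uv,float).reshape(-1,1,2),K(ci),np.array(ci['dist_coeffs'],float)).reshape(-1,2)
    R=np.array(ci['R']);t=np.array(ci['t'])
    d=np.c_[p,np.ones(len(p))]@R
    return -R.T@t,d
def onz(ci,uv,z):
    o,d=ray(ci,uv); return o+d*((z-o[2])/d[:,2])[:,None]
def proj(ci,X):
    R=np.array(ci['R']);t=np.array(ci['t'])
    return cv2.projectPoints(np.array(X,float).reshape(-1,3),cv2.Rodrigues(R)[0],t,K(ci),np.array(ci['dist_coeffs'],float))[0].reshape(-1,2)
E
python3 - <<'E'
from h import *
for n in('top','scene'):
    im,ci=grab(n,n+'0'); print(n,ci)
s=ctrl.state();print(s)
E
```

```text
pics
top {'fovy': 44.695913607596935, 'cx': 317.1749512488366, 'cy': 240.17957942610784, 'dist_coeffs': array([-0.03972245,  0.        ,  0.        ,  0.        ,  0.        ]), 'R': array([[-0.01459463, -0.99973677,  0.01770278],
       [-0.98428867,  0.01124892, -0.17620806],
       [ 0.17596254, -0.01999634, -0.98419375]]), 't': array([0.00337358, 0.56508432, 1.17744222])}
scene {'fovy': 45.47560636568513, 'cx': 321.2582999531328, 'cy': 243.39646934650293, 'dist_coeffs': array([-0.05240721,  0.        ,  0.        ,  0.        ,  0.        ]), 'R': array([[ 0.64185807,  0.76665493, -0.01607594],
       [ 0.44122593, -0.38638659, -0.80995375],
       [-0.62716657,  0.51278223, -0.58627338]]), 't': array([-0.38234213, -0.16673402,  1.81446316])}
{'clock': 0.1, 'joints': array([ 1.04540093e+00,  3.00459784e-01,  1.52150500e+00,  1.33642484e-05,
        1.32072082e+00, -6.66068196e-02]), 'joint_velocities': array([ 8.75111854e-04, -1.35802171e-03, -1.18254273e-03, -2.35060000e-06,
        1.05181741e-03, -6.01863300e-04]), 'effort': array([ 2.66347852e-03, -5.44375992e+01, -3.62372446e+01, -2.02697754e-05,
        2.96926301e-03, -1.53724739e-05]), 'position': array([0.24348056, 0.49295536, 0.2447597 ]), 'tool_rot': array([-7.14289256e-01, -3.05897234e+00,  1.63602408e-03]), 'ft_force': array([-0.53737903, -0.03318029, -0.89274161]), 'torque': array([-0.01845656, -0.02311214,  0.00132016]), 'finger_force': 0.0, 'finger_gap': 0.08553716698247388}
```

View pics/top0.png

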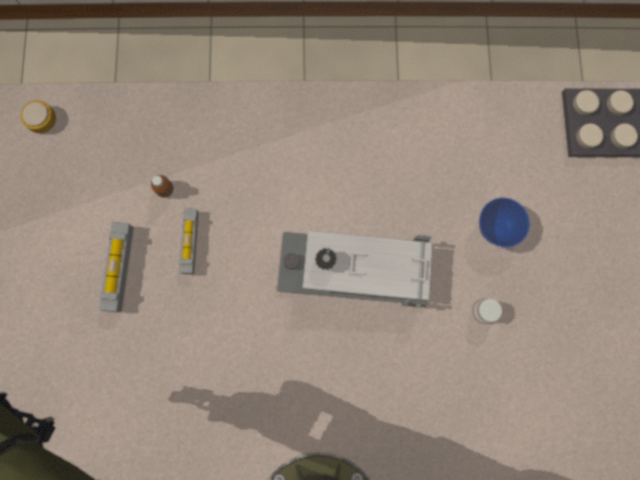

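View pics/scene0.png

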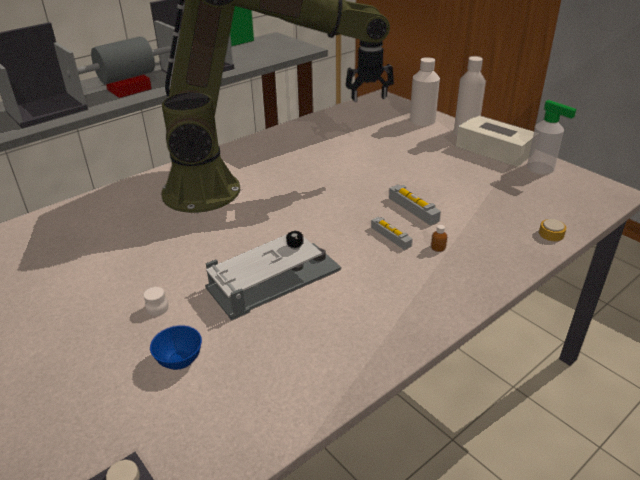

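The top view shows two level look-alikes: the large one at (115,267) and the small one at (188,241). The bottle is at (162,186), the knob at (326,259), and the tray spans about (355..425, 265). I choose the small level, the one described. Next I measure and take one close crop.

Run:
```python
from h import *
im,ci=grab('top'); hsv=cv2.cvtColor(im,cv2.COLOR_BGR2HSV)
def comps(m,lo=30):
    n,l,st,c=cv2.connectedComponentsWithStats(m.astype(np.uint8))
    for i in range(1,n):
        if st[i,4]>lo: yield st[i],c[i],np.argwhere(l==i)[:,::-1].astype(np.float32)
# yellow vials, only left area
y=(hsv[...,0]>18)&(hsv[...,0]<32)&(hsv[...,1]>180)&(hsv[...,2]>90)
for st,c,p in comps(y,15): print('yel',st,c,onz(ci,[c],0.03))
# grey bodies (low saturation vs. pinkish bench)
roi=np.zeros(y.shape,bool); roi[195:290,172:206]=1
g=((hsv[...,1]<25)|y)&roi
g=cv2.morphologyEx(g.astype(np.uint8),cv2.MORPH_CLOSE,np.ones((5,5)))
for st,c,p in comps(g,60):
    r=cv2.minAreaRect(p); W=onz(ci,cv2.boxPoints(r),.028); print('grey',r,'\n',W.round(4),np.linalg.norm(np.diff(W,axis=0),axis=1))
k=(hsv[...,2]<50); k[:, :300]=0;k[:,350:]=0;k[:235]=0;k[285:]=0
for st,c,p in comps(k,40): print('knob',st,c,onz(ci,[c],.11))
print('hits',onz(ci,[(162,186)],.05),onz(ci,[(307,234),(303,289),(433,241),(430,299)],.07).round(4))
print('tray ends',onz(ci,[(355,264),(424,268)],.075).round(4))
a=cv2.resize(im[190:320,90:450],None,fx=2.2,fy=2.2,interpolation=cv2.INTER_CUBIC)
cv2.imwrite('pics/crop1.png',a)
```

```text
yel [ 28 115  24  15  74] [ 42.         123.94594595] [[0.83800423 0.60323195 0.03      ]]
yel [185 221   8  15  87] [188.09195402 227.65517241] [[0.59909184 0.27170359 0.03      ]]
yel [105 240  17  52 425] [113.63294118 265.88705882] [[0.51829303 0.42763496 0.03      ]]
yel [183 243   8  15  92] [186.44565217 250.73913043] [[0.54904931 0.27398712 0.03      ]]
grey ((188.5620880126953, 240.7552032470703), (14.200778007507324, 64.3602523803711), 4.763641834259033) 
 [[0.5035 0.2894 0.028 ]
 [0.6427 0.2817 0.028 ]
 [0.6397 0.2511 0.028 ]
 [0.5006 0.2594 0.028 ]] [0.13941215 0.03074532 0.13934042]
hits [[0.6864006 0.3256421 0.05     ]] [[ 0.5748  0.0173  0.07  ]
 [ 0.4608  0.0268  0.07  ]
 [ 0.557  -0.2443  0.07  ]
 [ 0.4369 -0.2323  0.07  ]]
tray ends [[ 0.5102 -0.0802  0.075 ]
 [ 0.5002 -0.2218  0.075 ]]
```

View pics/crop1.png

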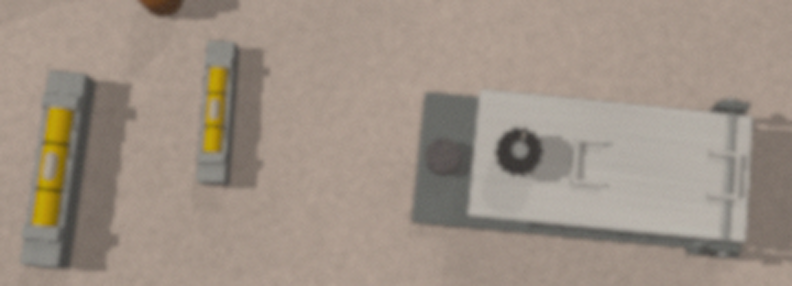

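The crop confirms the small level, with its rings and bubble visible: centre near top pixel (188.5,240.7), length 139 mm, matching the 140 mm given. The tray rim ends are at about (355,264) and (424,268). Next I go above the stand for a close wrist view.

```bash
cat >> h.py <<'E'
from scipy.spatial.transform import Rotation as Ro
def Rd(yaw):
    c,s=np.cos(yaw),np.sin(yaw); return np.array([[c,s,0],[s,-c,0],[0,0,-1.]])
def rel(pos,R,p0=None,R0=None):
    s=ctrl.state()
    if R0 is None: R0=Ro.from_rotvec(s['tool_rot']).as_matrix()
    if p0 is None: p0=s['position']
    d=R0.T@(np.array(pos)-p0)/.3; w=Ro.from_matrix(R0.T@R).as_rotvec()/np.pi
    print('rel',d.round(4),w.round(4), 'rows>=',np.ceil(max(np.linalg.norm(d)*.3/.0417,np.linalg.norm(w)*180/7.16)))
E
python3 - <<'E'
from h import *
ci=ctrl.camera_info('wrist');R=np.array(ci['R']);t=np.array(ci['t']);s=ctrl.state()
T=Ro.from_rotvec(s['tool_rot']).as_matrix()
print('cam pos in tool',T.T@(-R.T@t-s['position']),'axis in tool',T.T@R[2],ci['fovy'],'img x in tool',T.T@R[0])
for y in(np.pi-.05,-.05): rel([.5716,.27,.2],Rd(y))
for y in(np.pi/2,-np.pi/2): rel([.5,-.1,.35],Rd(y))
E
```

```text
cam pos in tool [ 0.07519688  0.00050048 -0.12817682] axis in tool [-2.91079362e-01 -2.58110366e-04  9.56698875e-01] 70.21332442419899 img x in tool [1.36399554e-03 9.99998835e-01 6.84793338e-04]
rel [-1.3097 -0.1818  0.1496] [-3.000e-04 -1.000e-04 -1.301e-01] rows>= 10.0
rel [-1.3097 -0.1818  0.1496] [-1.000e-04  4.000e-04  8.699e-01] rows>= 22.0
rel [-1.642  -1.3938 -0.3493] [-3.000e-04  1.000e-04  3.539e-01] rows>= 16.0
rel [-1.642  -1.3938 -0.3493] [-2.000e-04 -3.000e-04 -6.461e-01] rows>= 17.0
```

Request:
{"fn": "jog_arm", "kwargs": {"series": [[[-1,-0.9,-0.76,-0.3,0,0,0.25],[-1,-0.9,-0.76,-0.3,0,0,0.25],[-1,-0.9,-0.76,-0.3,0,0,0.25],[-1,-0.9,-0.76,-0.3,0,0,0.25],[-1,-0.9,-0.76,-0.3,0,0,0.25],[-1,-0.9,-0.76,-0.3,0,0,0.25],[-1,-0.9,-0.76,-0.3,0,0,0.25],[-1,-0.9,-0.76,-0.3,0,0,0.25],[-1,-0.9,-0.76,-0.3,0,0,0.25]]]}}

```text
clock: 0.9
position: [0.3852, 0.1666, 0.3362]
tool_rot: [1.832, 2.551, 0.001]
ft_force: [1.5, 0.7, 0.2]
finger_gap: 0.0855
finger_force: 0.0
```

Run:
```python
from h import *
s=ctrl.state();print(s['position'],s['joints'],s['clock'])
rel([.5,-.1,.35],Rd(np.pi/2))
```

```text
[0.38519861 0.16661765 0.3361716 ] [ 3.21066502e-01 -5.82607349e-02  1.71171745e+00 -2.48292785e-04
  1.48726569e+00 -4.40738445e-03] 0.9
rel [-0.9644  0.0784 -0.0458] [0.0003 0.     0.1036] rows>= 7.0
```

Request:
{"fn": "jog_arm", "kwargs": {"series": [[[-1,-0.96,0.078,-0.046,0,0,0.104],[-1,-0.96,0.078,-0.046,0,0,0.104],[-1,-0.96,0.078,-0.046,0,0,0.104],[-1,-0.96,0.078,-0.046,0,0,0.104],[-1,-0.96,0.078,-0.046,0,0,0.104],[-1,-0.96,0.078,-0.046,0,0,0.104],[-1,-0.96,0.078,-0.046,0,0,0.104],[-1,-0.96,0.078,-0.046,0,0,0.104],[-1,-0.96,0.078,-0.046,0,0,0.104]]]}}

```text
clock: 1.65
position: [0.4994, -0.0976, 0.3483]
tool_rot: [-2.224, -2.217, 0.001]
ft_force: [-0.9, 0.1, -0.4]
finger_gap: 0.0855
finger_force: 0.0
```

Run:
```python
from h import *
s=ctrl.state();print(s['position'],s['joints'],s['clock'])
im,ci=grab('wrist','w1'); np.savez('w1.npz',im=im,**{k:np.array(v) for k,v in ci.items()})
```

```text
[ 0.49940631 -0.0975846   0.34826795] [-2.64979927e-01  1.48518084e-01  1.46879048e+00  4.67889422e-05
  1.52580945e+00 -2.61987395e-01] 1.65
```

View pics/w1.png

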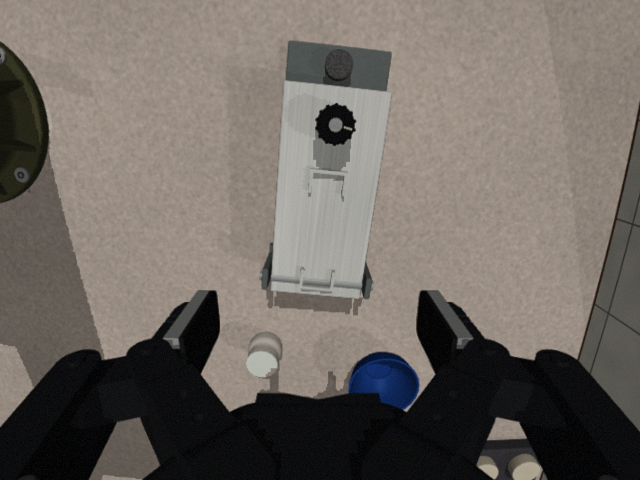

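The wrist view shows the plate with its corners near (285,82), (391,92), (364,298) and (272,290). The knob is at (336,124), the tray's knob-end rim at about (327,172) and its far rim at about (317,284).

Run:
```python
from h import *
d=np.load('w1.npz'); im=d['im']; ci={k:d[k] for k in d.files if k!='im'}
g=cv2.cvtColor(im,cv2.COLOR_BGR2GRAY); hsv=cv2.cvtColor(im,cv2.COLOR_BGR2HSV)
def big(m):
    n,l,st,c=cv2.connectedComponentsWithStats(m.astype(np.uint8)); i=1+np.argmax(st[1:,4]); return (l==i),c[i],st[i]
m=(g<45); m[:,:300]=0;m[:,370:]=0;m[:95]=0;m[155:]=0
m,c,st=big(m); cc,r=cv2.minEnclosingCircle(np.argwhere(m)[:,::-1].astype(np.float32)); print('knob',c,st,cc,r)
im2,ct=grab('top'); g2=cv2.cvtColor(im2,cv2.COLOR_BGR2GRAY)
k=(g2<75); k[:,:310]=0;k[:,345:]=0;k[:243]=0;k[:, :]&=True;k[275:]=0
k,c2,st2=big(k);cc2,r2=cv2.minEnclosingCircle(np.argwhere(k)[:,::-1].astype(np.float32)); print('knobtop',c2,st2,cc2,r2)
# triangulate
o1,d1=ray(ci,[cc]);o2,d2=ray(ct,[cc2]);d1=d1[0];d2=d2[0]
ab=np.linalg.lstsq(np.c_[d1,-d2],o2-o1,rcond=None)[0];P1=o1+ab[0]*d1;P2=o2+ab[1]*d2
print('tri',P1.round(4),P2.round(4)); print('on .112',onz(ci,[cc],.112),onz(ct,[cc2],.112))
# plate
s=(hsv[...,1]<28)&(g>120)
s[:70]=0;s[305:]=0;s[:,:262]=0;s[:,400:]=0
s=cv2.morphologyEx(s.astype(np.uint8),cv2.MORPH_OPEN,np.ones((5,5)))
s,c3,st3=big(s); h=cv2.convexHull(np.argwhere(s)[:,::-1].astype(np.float32)); q=cv2.approxPolyDP(h,8,True).reshape(-1,2);print('plate',q)
def onpl(ci,uv,p,n):
    o,d=ray(ci,uv);return o+d*(((p-o)@n)/(d@n))[:,None]
n=Ro.from_rotvec([.045,0,0]).apply([0,0,1.]);p=np.array([.5,-.15,.07])
W=onpl(ci,q,p,n);print(W.round(4),np.linalg.norm(np.diff(W,axis=0,append=W[:1]),axis=1))
T=onpl(ci,[(310,171),(348,175),(301,282),(333,285)],p+n*.007,n);print('tray rim',T.round(4))
cv2.imwrite('pics/w1c.png',cv2.resize(im[50:310,255:405],None,fx=2.3,fy=2.3,interpolation=cv2.INTER_CUBIC))
```

```text
knob [334.560199   123.99502488] [ 316  103   40   43 1005] (335.0, 124.0) 21.023895263671875
knobtop [325.28651685 259.56741573] [317 250  18  18 178] (325.97125244140625, 258.9540100097656) 9.434233665466309
tri [ 0.5162 -0.0188  0.1131] [ 0.5158 -0.0196  0.113 ]
on .112 [[ 0.51623853 -0.01879629  0.112     ]] [[ 0.51597931 -0.01963458  0.112     ]]
plate [[391.  92.]
 [361. 285.]
 [272. 278.]
 [284.  81.]]
[[ 0.5791  0.0157  0.0775]
 [ 0.5553 -0.2217  0.0668]
 [ 0.4382 -0.2113  0.0672]
 [ 0.4619  0.0269  0.078 ]] [0.2388332  0.11754769 0.23962115 0.11772333]
tray rim [[ 0.4895 -0.0706  0.0806]
 [ 0.5334 -0.0752  0.0804]
 [ 0.4766 -0.2137  0.0741]
 [ 0.518  -0.2181  0.0739]]
```

View pics/w1c.png

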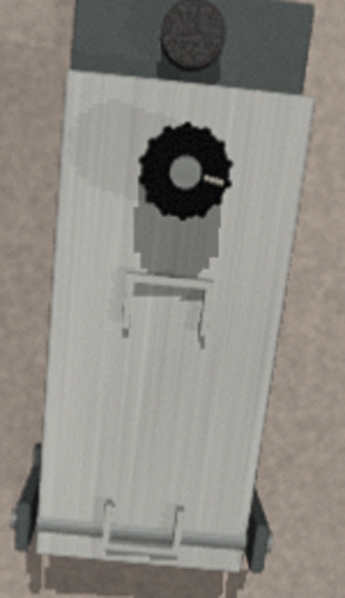

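The two views agree: knob top at (0.516,-0.019,0.113), as it should be at about face + 36 mm. The plate yaw is 0.1 rad off world y, which puts the tray at about (0.5035,-0.147,0.071). Next I go to the level.

Run:
```python
from h import *
rel([.5716,.27,.2],Rd(np.pi-.05))
```

```text
rel [1.2185 0.2422 0.4965] [-1.000e-04 -2.000e-04 -4.841e-01] rows>= 13.0
```

Request:
{"fn": "jog_arm", "kwargs": {"series": [[[-1,0.95,0.19,0.3,0,0,-0.3],[-1,0.95,0.19,0.3,0,0,-0.3],[-1,0.95,0.19,0.3,0,0,-0.3],[-1,0.95,0.19,0.3,0,0,-0.3],[-1,0.95,0.19,0.3,0,0,-0.3],[-1,0.95,0.19,0.3,0,0,-0.3],[-1,0.95,0.19,0.3,0,0,-0.3],[-1,0.95,0.19,0.3,0,0,-0.3]]]}}

```text
clock: 2.42
position: [0.5548, 0.1946, 0.2572]
tool_rot: [-0.952, -2.992, 0.001]
ft_force: [-0.4, -0.6, -0.4]
finger_gap: 0.0854
finger_force: 0.0
```

Run:
```python
from h import *
rel([.5716,.27,.2],Rd(np.pi-.05))
```

```text
rel [0.0991 0.2376 0.1904] [-0.0002 -0.0007 -0.1802] rows>= 5.0
```

Request:
{"fn": "jog_arm", "kwargs": {"series": [[[-1,0.1,0.238,0.19,0,0,-0.18],[-1,0.1,0.238,0.19,0,0,-0.18],[-1,0.1,0.238,0.19,0,0,-0.18],[-1,0.1,0.238,0.19,0,0,-0.18],[-1,0.1,0.238,0.19,0,0,-0.18],[-1,0.1,0.238,0.19,0,0,-0.18],[-1,0.1,0.238,0.19,0,0,-0.18]]]}}

```text
clock: 3.0
position: [0.5732, 0.2652, 0.2025]
tool_rot: [0.1, 3.14, 0.0]
ft_force: [-0.5, -0.2, -0.5]
finger_gap: 0.0856
finger_force: 0.0
```

Run:
```python
from h import *
s=ctrl.state();print(s['position'],s['joints'],s['clock'])
im,ci=grab('wrist','w2'); np.savez('w2.npz',im=im,**{k:np.array(v) for k,v in ci.items()})
hsv=cv2.cvtColor(im,cv2.COLOR_BGR2HSV);y=(hsv[...,0]>18)&(hsv[...,0]<32)&(hsv[...,1]>180)&(hsv[...,2]>90)
n,l,st,c=cv2.connectedComponentsWithStats(y.astype(np.uint8))
for i in range(1,n):
    if st[i,4]>100: print(st[i],c[i],onz(ci,[c[i]],.030))
print('pred',proj(ci,[[.5716,.27,.03]]))
```

```text
[0.5732313  0.26521112 0.20251036] [ 3.75338261e-01  5.16116493e-01  1.32005417e+00  3.95122237e-05
  1.30501212e+00 -1.13149908e+00] 3.0
[ 492   65   35   46 1107] [508.0171635   86.92050587] [[0.47360601 0.43213044 0.03      ]]
[483 112  37  54 933] [497.84780279 137.75777063] [[0.51504621 0.42618452 0.03      ]]
[315 165  14  28 344] [321.22965116 178.49709302] [[0.54158305 0.27114819 0.03      ]]
[330 165   5  28 125] [332.208 178.912] [[0.54254857 0.28077747 0.03      ]]
[477 167  33  39 936] [491.93696581 186.11111111] [[0.55728502 0.4240693  0.03      ]]
[315 194  20  35 402] [324.87313433 211.32089552] [[0.57143869 0.27266544 0.03      ]]
[316 230  19  26 444] [325.27252252 242.36486486] [[0.60106634 0.27136138 0.03      ]]
pred [[321.94263995 211.67296124]]
```

View pics/w2.png

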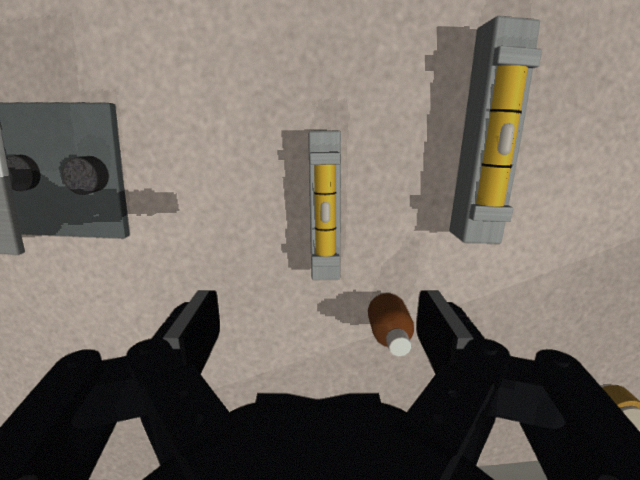

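The wrist view shows the small level at about (325,205), the big one at (500,140) and the bottle at (390,325). The level measures (0.5716,0.272), so I descend on it.

Run:
```python
from h import *
d=np.load('w2.npz');ci={k:d[k] for k in d.files if k!='im'}
W=onz(ci,[(325,130),(326,279)],.028);print(W,np.linalg.norm(W[0]-W[1]))
rel([.5716,.2715,.018],Rd(np.pi-.045))
```

```text
[[0.50062277 0.27684884 0.028     ]
 [0.63923165 0.26997299 0.028     ]] 0.13877931742000846
rel [0.0077 0.0214 0.6151] [ 0.0001  0.0001 -0.0063] rows>= 5.0
```

Request:
{"fn": "jog_arm", "kwargs": {"series": [[[-1,0.008,0.024,0.4,0,0,-0.005],[-1,0.008,0.024,0.4,0,0,-0.005],[-1,0.008,0.024,0.4,0,0,-0.005],[-1,0.008,0.024,0.5,0,0,-0.005],[-1,0.008,0.024,0.55,0,0,-0.005],[-1,0.008,0.024,0.58,0,0,-0.005],[-1,0.008,0.024,0.59,0,0,-0.005],[-1,0.008,0.024,0.59,0,0,-0.005]]]}}

```text
clock: 3.72
position: [0.5722, 0.2717, 0.0255]
tool_rot: [0.076, 3.14, 0.0]
ft_force: [-0.6, -0.0, 1.4]
finger_gap: 0.0855
finger_force: 0.0
```

Run:
```python
from h import *
s=ctrl.state();print(s['position'],s['ft_force'],s['clock'])
rel([.571,.2725,.018],Rd(np.pi-.05))
```

```text
[0.5722006  0.27170949 0.0255406 ] [-0.6256844  -0.02291451  1.3772847 ] 3.7167
rel [0.0041 0.0024 0.0251] [0.0001 0.0001 0.0006] rows>= 1.0
```

Request:
{"fn": "jog_arm", "kwargs": {"series": [[[-1,0.004,0.002,0.025,0,0,0],[-1,0.004,0.002,0.025,0,0,0],[1,0.004,0.002,0.025,0,0,0],[1,0.004,0.002,0.025,0,0,0],[1,0.004,0.002,0.025,0,0,0],[1,0.004,0.002,0.025,0,0,0],[1,0.004,0.002,0.025,0,0,0],[1,0.004,0.002,0.025,0,0,0],[1,0.004,0.002,0.025,0,0,0],[1,0.004,0.002,0.025,0,0,0]]], "grip_force": 40}}

```text
clock: 4.55
position: [0.5711, 0.2722, 0.018]
tool_rot: [0.074, 3.14, 0.0]
ft_force: [-0.5, -0.8, 4.3]
finger_gap: 0.0274
finger_force: 41.3
```

Request:
{"fn": "jog_arm", "kwargs": {"series": [[[1,0,0,-0.15,0,0,0],[1,0,0,-0.3,0,0,0],[1,0,0,-0.45,0,0,0],[1,0,0,-0.6,0,0,0],[1,0,0,-0.6,0,0,0],[1,0,0,-0.6,0,0,0]]]}}

```text
clock: 5.05
position: [0.5719, 0.2727, 0.202]
tool_rot: [0.074, 3.135, 0.004]
ft_force: [-0.5, -0.4, -2.0]
finger_gap: 0.0276
finger_force: 40.6
```

Run:
```python
from h import *
s=ctrl.state();print(s['position'],s['ft_force'],s['finger_gap'])
im,ci=grab('wrist','w3')
hsv=cv2.cvtColor(im,cv2.COLOR_BGR2HSV);y=(hsv[...,0]>18)&(hsv[...,0]<32)&(hsv[...,1]>150)&(hsv[...,2]>60)
n,l,st,c=cv2.connectedComponentsWithStats(y.astype(np.uint8))
for i in range(1,n):
    if st[i,4]>60: print(st[i],c[i].round(1))
rel([.5035,-.147,.2],Rd(1.471))
```

```text
[0.57192404 0.27271345 0.20196304] [-0.49420038 -0.40727811 -1.95967826] 0.027619304395690034
[ 484   69   37   46 1322] [501.8  91.2]
[ 475  115   37   55 1116] [491.2 141.3]
[ 468  170   34   40 1078] [484.2 189.4]
[ 293  228   51   67 3228] [318.  259.5]
[ 294  292   48   78 2356] [317.8 330.8]
[ 296  365   44   35 1199] [317.6 383.6]
[573 389  62  33 925] [600.7 404.4]
rel [ 0.1591 -1.407  -0.0062] [8.000e-04 2.000e-04 5.167e-01] rows>= 13.0
```

View pics/w3.png

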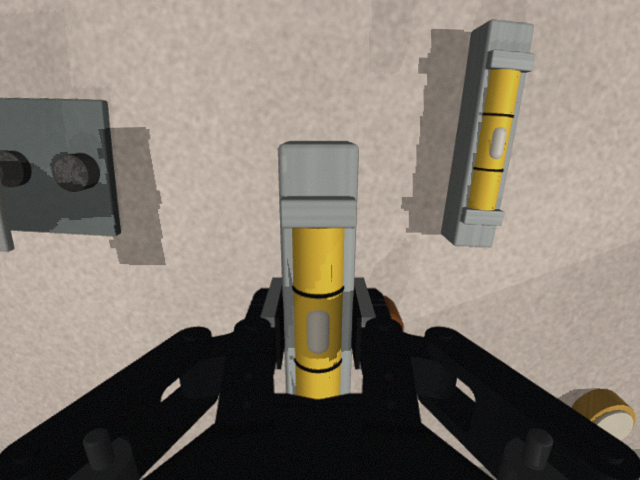

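The level is gripped square. Its near end edge is at (318,143), the rings at (318,293) and (318,362), and the bubble is in view at (318,332).

Run:
```python
from h import *
s=ctrl.state();ci=ctrl.camera_info('wrist');T=Ro.from_rotvec(s['tool_rot']).as_matrix()
for uv in [(318,143),(318,293),(318,362)]:
    W=onz(ci,[uv],s['position'][2]+(.010 if uv[1]<200 else .015))[0]; print(T.T@(W-s['position']))
```

```text
[ 0.07001651  0.00087596 -0.01014309]
[ 0.01678012  0.00096164 -0.01503354]
[-0.01367673  0.00101307 -0.01497085]
```

Request:
{"fn": "jog_arm", "kwargs": {"series": [[[1,0.15,-0.95,0,0,0,0.4],[1,0.15,-0.95,0,0,0,0.4],[1,0.15,-0.95,0,0,0,0.4],[1,0.15,-0.95,0,0,0,0.4],[1,0.15,-0.95,0,0,0,0.4],[1,0.15,-0.95,0,0,0,0.4],[1,0.15,-0.95,0,0,0,0.4],[1,0.15,-0.95,0,0,0,0.4],[1,0.15,-0.95,0,0,0,0.4],[1,0.15,-0.95,0,0,0,0.4]]]}}

```text
clock: 5.93
position: [0.5115, -0.0111, 0.1953]
tool_rot: [-1.906, -2.494, 0.003]
ft_force: [-1.4, 0.2, -1.7]
finger_gap: 0.0271
finger_force: 40.7
```

```bash
cat >> h.py <<'E'
YP=1.471; px=np.array([np.sin(YP),-np.cos(YP),0])
def Rp(t): return Ro.from_rotvec(px*t).as_matrix()@Rd(YP)
TR=np.array([.5035,-.147,.0712])
E
python3 - <<'E'
from h import *
R=Rp(.045); rel(TR-R[:,2]*.058,R); rel(TR-R[:,2]*.018,R)
print(ctrl.state()['joints'])
E
```

```text
rel [-0.4386 -0.147   0.2204] [-0.0038  0.0139  0.1163] rows>= 4.0
rel [-0.4332 -0.1444  0.3536] [-0.0038  0.0139  0.1163] rows>= 5.0
[-9.32892423e-02  2.64856576e-01  1.68730738e+00  4.81977791e-05
  1.19319401e+00 -3.59009794e-01]
```

Request:
{"fn": "jog_arm", "kwargs": {"series": [[[1,-0.1,-0.04,0,-0.001,0.004,0.03],[1,-0.22,-0.08,0,-0.002,0.008,0.06],[1,-0.34,-0.12,0,-0.004,0.014,0.1],[1,-0.438,-0.147,0.03,-0.004,0.014,0.116],[1,-0.438,-0.147,0.12,-0.004,0.014,0.116],[1,-0.438,-0.147,0.22,-0.004,0.014,0.116],[1,-0.438,-0.147,0.22,-0.004,0.014,0.116],[1,-0.438,-0.147,0.22,-0.004,0.014,0.116],[1,-0.438,-0.147,0.22,-0.004,0.014,0.116]]]}}

```text
clock: 6.68
position: [0.5057, -0.1485, 0.1321]
tool_rot: [-2.299, -2.1, -0.056]
ft_force: [0.1, 1.1, -2.3]
finger_gap: 0.0271
finger_force: 40.6
```

Run:
```python
from h import *
s=ctrl.state();print(s['position'],s['tool_rot'],s['ft_force'])
R=Rp(.045); rel(TR-R[:,2]*.058,R); rel(TR-R[:,2]*.022,R)
im,ci=grab('wrist','w4')
n=R[:,2]*-1;pc=TR-.0  # predicted tray outline
py=R[:,0]
pts=[TR+a*78*py/1e3+b*22*px/1e3+n*.007 for a,b in((1,1),(1,-1),(-1,-1),(-1,1))]
print(proj(ci,pts).round(1)); print(proj(ci,[TR+py*.13+n*.036]).round(1))
```

```text
[ 0.50570872 -0.14851108  0.1321139 ] [-2.29885416 -2.09983327 -0.05648204] [ 0.13781776  1.09926837 -2.28095939]
rel [-0.0048 -0.0079  0.0097] [ 0.0012 -0.0001  0.003 ] rows>= 1.0
rel [-0.0048 -0.0084  0.1297] [ 0.0012 -0.0001  0.003 ] rows>= 1.0
[[358.5 125.1]
 [272.6 124.2]
 [279.5 376.7]
 [347.3 377.1]]
[[316.6 -11.1]]
```

View pics/w4.png

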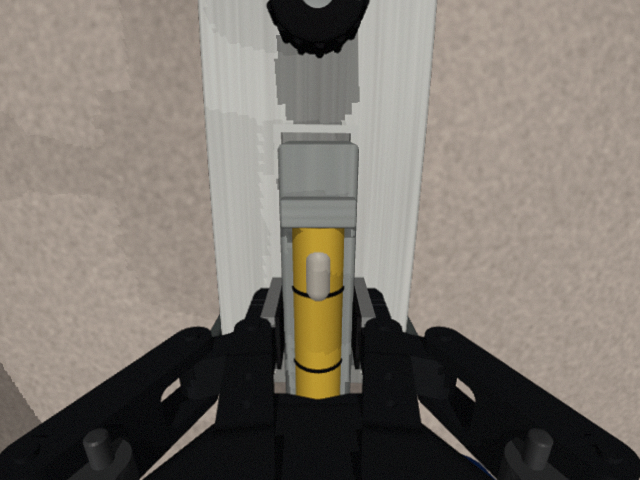

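The tray's knob-end rim shows at (274..357, 124..132), which matches the predicted outline. The knob's lower half is at (317,20). I lower gently.

Request:
{"fn": "jog_arm", "kwargs": {"series": [[[1,-0.006,-0.009,0.0,0.001,0,0.003],[1,-0.006,-0.009,0.03,0.001,0,0.003],[1,-0.006,-0.009,0.06,0.001,0,0.003],[1,-0.006,-0.009,0.09,0.001,0,0.003],[1,-0.006,-0.009,0.115,0.001,0,0.003],[1,-0.006,-0.009,0.13,0.001,0,0.003],[1,-0.006,-0.009,0.13,0.001,0,0.003],[1,-0.006,-0.009,0.13,0.001,0,0.003]]]}}

```text
clock: 7.4
position: [0.503, -0.1485, 0.0923]
tool_rot: [-2.307, -2.087, -0.053]
ft_force: [1.2, 0.1, -1.2]
finger_gap: 0.0275
finger_force: 40.7
```

Run:
```python
from h import *
s=ctrl.state();print(s['position'],s['tool_rot'],s['ft_force'],s['torque'])
R=Rp(.045); rel(TR-R[:,2]*.018,R)
```

```text
[ 0.50296825 -0.14854435  0.09228918] [-2.30718761 -2.08679198 -0.05273409] [ 1.15023544  0.10994839 -1.174744  ] [-0.00725928  0.00492809 -0.03293078]
rel [0.0021 0.0012 0.0105] [ 0.0001 -0.0001 -0.0001] rows>= 1.0
```

Request:
{"fn": "jog_arm", "kwargs": {"series": [[[1,0.002,0.001,0.005,0,0,0],[1,0.002,0.001,0.01,0,0,0],[1,0.002,0.001,0.015,0,0,0],[1,0.002,0.001,0.015,0,0,0],[1,0.002,0.001,0.015,0,0,0]]]}}

```text
clock: 7.82
position: [0.5036, -0.1478, 0.0889]
tool_rot: [-2.308, -2.088, -0.054]
ft_force: [-4.1, 1.1, 7.4]
finger_gap: 0.0277
finger_force: 42.0
```

Run:
```python
from h import *
s=ctrl.state();print(s['position'],s['tool_rot'],s['ft_force'],s['torque'])
```

```text
[ 0.50361951 -0.14782098  0.08893527] [-2.30792227 -2.08781806 -0.05371821] [-4.05170745  1.14790689  7.39882376] [ 0.19375656  0.7001175  -0.01427098]
```

Request:
{"fn": "jog_arm", "kwargs": {"series": [[[1,0,0,0.007,0,0,0],[1,0,0,0.014,0,0,0],[1,0,0,0.02,0,0,0],[1,0,0,0.02,0,0,0]]]}}

```text
clock: 8.15
position: [0.504, -0.1469, 0.084]
tool_rot: [-2.308, -2.088, -0.056]
ft_force: [-7.3, 10.8, 22.9]
finger_gap: 0.0271
finger_force: 44.8
```

Run:
```python
from h import *
s=ctrl.state();print(s['position'],s['tool_rot'],s['ft_force'],s['torque'])
im,ci=grab('scene'); c=proj(ci,[TR])[0];print(c)
x,y=c.astype(int);cv2.imwrite('pics/s5.png',cv2.resize(im[y-75:y+75,x-100:x+100],None,fx=4,fy=4,interpolation=cv2.INTER_CUBIC))
```

```text
[ 0.50402595 -0.14689958  0.08402578] [-2.30770897 -2.08805018 -0.05565669] [-7.2843646  10.77985313 22.92809127] [ 1.46259455  1.33193317 -0.05257999]
[249.60830309 265.9891517 ]
```

View pics/s5.png

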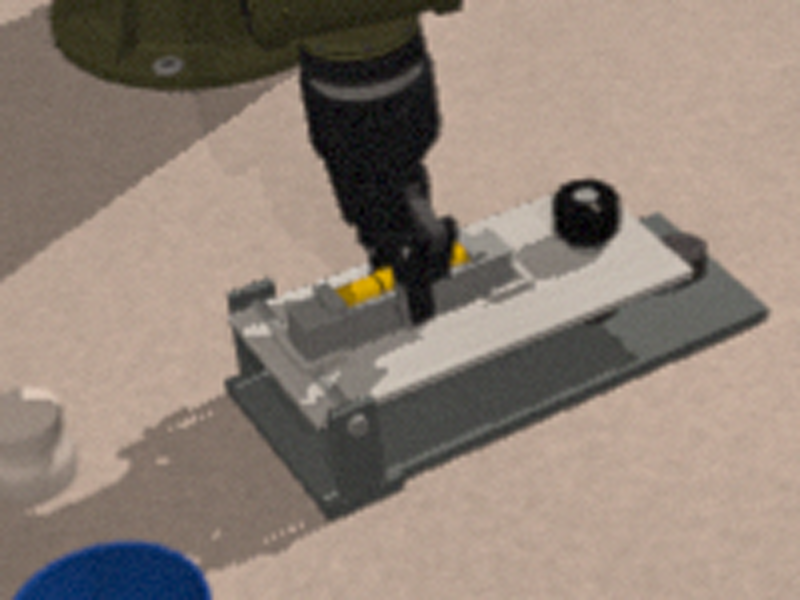

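The level lies in the tray between the end rims, and 23 N presses it. I ease off, open and rise.

Request:
{"fn": "jog_arm", "kwargs": {"series": [[[1,0,0,-0.01,0,0,0],[1,0,0,-0.025,0,0,0],[1,0,0,-0.025,0,0,0],[-0.2,0,0,-0.025,0,0,0],[-0.2,0,0,-0.025,0,0,0],[-0.2,0,0,-0.025,0,0,0],[-0.2,0,0,-0.1,0,0,0],[-0.2,0,0,-0.2,0,0,0],[-0.2,0,0,-0.3,0,0,0],[1,0,0,-0.3,0,0,0]]]}}

```text
clock: 9.03
position: [0.5046, -0.1525, 0.1772]
tool_rot: [-2.313, -2.092, -0.058]
ft_force: [0.4, 0.5, 0.8]
finger_gap: 0.0404
finger_force: 0.0
```

Request:
{"fn": "jog_arm", "kwargs": {"series": [[[1,0,0,0,0,0,0],[1,0,0,0,0,0,0],[1,0,0,0,0,0,0],[1,0,0,0,0,0,0],[1,0,0,0,0,0,0]]]}}

```text
clock: 9.45
position: [0.5026, -0.1514, 0.1711]
tool_rot: [-2.307, -2.086, -0.052]
ft_force: [-0.2, 0.3, -0.2]
finger_gap: -0.0003
finger_force: 0.0
```

Run:
```python
from h import *
s=ctrl.state();print(s['position'],s['tool_rot'],s['ft_force'],s['finger_gap'],s['clock'])
im,ci=grab('wrist','w6')
R=Rp(.045); rel(TR-R[:,2]*(.035+.018),R)
```

```text
[ 0.50264703 -0.15144294  0.17110514] [-2.30653293 -2.08611166 -0.05200488] [-0.17619276  0.26078334 -0.22454664] -0.0002669086891052825 9.45
rel [-0.      0.0011  0.1573] [-0.0001 -0.0002 -0.0002] rows>= 2.0
```

View pics/w6.png

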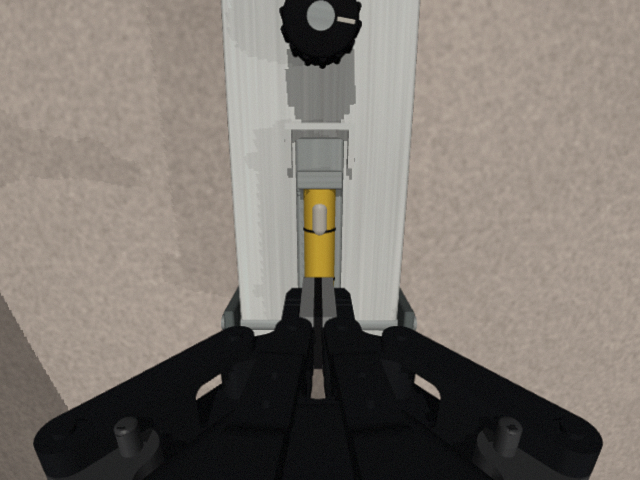

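The level lies centred in the tray with its near end at (320,137..170). The bubble is at the knob end, at (320,218). I press once more from above with closed fingers, then leave it.

Request:
{"fn": "jog_arm", "kwargs": {"series": [[[1,0,0.001,0.06,0,0,0],[1,0,0.001,0.12,0,0,0],[1,0,0.001,0.155,0,0,0],[1,0,0.001,0.17,0,0,0],[1,0,0.001,0.18,0,0,0],[1,0,0.001,0.187,0,0,0],[1,0,0.001,0.193,0,0,0],[1,0,0.001,0.193,0,0,0],[1,0,0.001,0.193,0,0,0]]]}}

```text
clock: 10.25
position: [0.5041, -0.148, 0.116]
tool_rot: [-2.307, -2.087, -0.056]
ft_force: [-5.7, 12.3, 20.1]
finger_gap: 0.0002
finger_force: 10.0
```

Request:
{"fn": "jog_arm", "kwargs": {"series": [[[1,0,0,-0.02,0,0,0],[1,0,0,-0.12,0,0,0],[1,0,0,-0.24,0,0,0],[-1,0.1,0,-0.26,0,0,0],[-1,0.2,0,-0.26,0,0,0],[-1,0.3,0,-0.26,0,0,0],[-1,0.4,0,-0.26,0,0,0],[-1,0.42,0,-0.26,0,0,0],[-1,0.42,0,-0.26,0,0,0]]]}}

```text
clock: 11.0
position: [0.516, -0.0259, 0.1984]
tool_rot: [-2.305, -2.09, -0.054]
ft_force: [-0.6, -0.2, 0.6]
finger_gap: 0.0723
finger_force: 0.0
```

Run:
```python
from h import *
s=ctrl.state();print(s['position'],s['joints'],s['ft_force'],s['finger_gap'],s['clock'])
rel([.516,-.018,.097],Rp(0.0)); rel([.516,-.018,.15],Rp(0.0))
cv2.imwrite('pics/t7.png',grab('top')[0]);cv2.imwrite('pics/s7.png',grab('scene')[0])
```

```text
[ 0.51597044 -0.0258614   0.19835621] [-0.14127848  0.26903073  1.67491517  0.04862657  1.19837121 -0.0612083 ] [-0.60040088 -0.19482211  0.5909322 ] 0.07225485526347425 11.0
rel [ 0.0108 -0.003   0.3387] [ 0.0005 -0.0144  0.0006] rows>= 3.0
rel [ 0.0188 -0.0027  0.1622] [ 0.0005 -0.0144  0.0006] rows>= 2.0
```

Request:
{"fn": "jog_arm", "kwargs": {"series": [[[-1,0.019,-0.003,0.08,0,-0.014,0],[-1,0.019,-0.003,0.16,0,-0.014,0],[-1,0.019,-0.003,0.16,0,-0.014,0],[-1,0.015,-0.003,0.24,0,-0.014,0],[-1,0.012,-0.003,0.3,0,-0.014,0],[-1,0.011,-0.003,0.332,0,-0.014,0],[-1,0.011,-0.003,0.332,0,-0.014,0]]]}}

```text
clock: 11.68
position: [0.5151, -0.0203, 0.0974]
tool_rot: [-2.33, -2.104, 0.0]
ft_force: [0.1, -0.3, -0.6]
finger_gap: 0.0851
finger_force: 0.0
```

Request:
{"fn": "jog_arm", "kwargs": {"series": [[[1,0,0,0,0,0,0],[1,0,0,0,0,0,0],[1,0,0,0,0,0,0],[1,0,0,0,0,0,0],[1,0,0,0,0,0,0],[1,0,0,0,0,0,0],[1,0,0,0,0,0,0]]], "grip_force": 60}}

```text
clock: 12.27
position: [0.517, -0.0196, 0.0998]
tool_rot: [2.328, 2.105, 0.007]
ft_force: [7.0, -0.5, 1.7]
finger_gap: 0.0384
finger_force: 60.2
```

```bash
cat >> h.py <<'E'
def crops(tag):
    o=[]
    for n in('top','scene'):
        im,ci=grab(n); x,y=proj(ci,[TR+[0,0,.03]])[0].astype(int)
        o.append(cv2.resize(im[y-35:y+35,x-50:x+50],(400,280),interpolation=cv2.INTER_CUBIC))
    im,ci=grab('wrist'); o2=cv2.resize(im,(400,300))
    cv2.imwrite(f'pics/{tag}.png',np.vstack([np.hstack(o),np.hstack([o2,np.zeros_like(o2)])]))
E
python3 - <<'E'
from h import *
s=ctrl.state();print(s['position'],s['ft_force'],s['torque'],s['finger_gap'],s['clock'])
crops('c8')
E
```

```text
[ 0.51703704 -0.01956932  0.09980034] [ 6.97914776 -0.49899692  1.73477702] [-0.10189885 -0.75823413 -0.00132421] 0.038376964478910154 12.2667
```

View pics/c8.png

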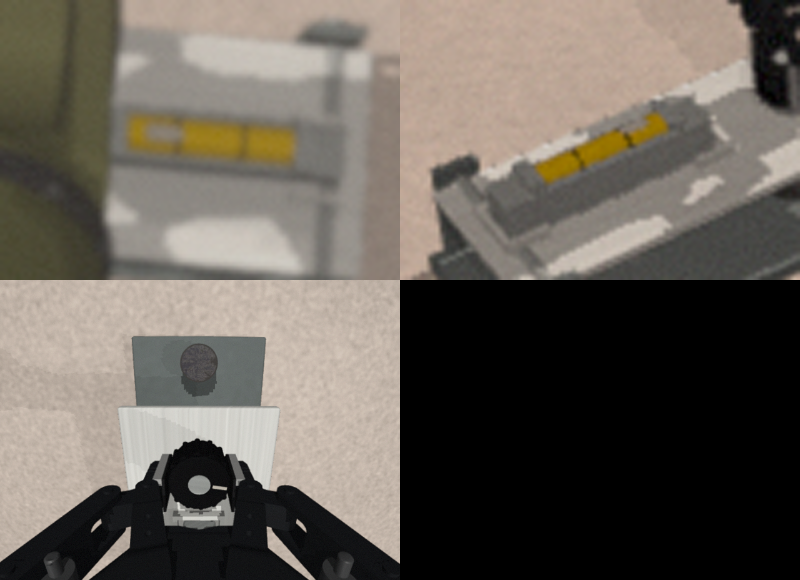

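Top view: the whole vial is visible, with its rings at crop (180,135) and (243,142) and the bubble at the knob end at (163,133). So the top camera can measure the bubble. I relieve the side force and press down.

Request:
{"fn": "jog_arm", "kwargs": {"series": [[[1,0,0.004,0.005,0,0,0],[1,0,0.006,0.01,0,0,0],[1,0,0.006,0.015,0,0,0],[1,0,0.006,0.015,0,0,0]]]}}

```text
clock: 12.75
position: [0.5173, -0.0189, 0.0942]
tool_rot: [-2.329, -2.107, -0.003]
ft_force: [-3.2, 7.6, 6.7]
finger_gap: 0.038
finger_force: 60.8
```

Request:
{"fn": "jog_arm", "kwargs": {"series": [[[1,0,0,0.004,0,0,0],[1,0,0,0.008,0,0,0],[1,0,0,0.012,0,0,0],[1,0,0,0.012,0,0,0]]]}}

```text
clock: 13.08
position: [0.5174, -0.0185, 0.0908]
tool_rot: [-2.328, -2.107, -0.003]
ft_force: [-3.9, 10.8, 9.2]
finger_gap: 0.0384
finger_force: 61.0
```

```bash
cat >> h.py <<'E'
def bub(save=None):
    im,ci=grab('top'); s=ctrl.state()
    # straighten: sample along tray axis on vial top, 0.25 mm/px
    u=np.array([np.cos(YP),np.sin(YP),0]); L=np.arange(-48,48.01,.25)/1e3; Wd=np.arange(-8,8.01,.5)/1e3
    P=(TR+[0,0,.032])+L[None,:,None]*u+Wd[:,None,None]*px
    q=proj(ci,P.reshape(-1,3)).reshape(*P.shape[:2],2).astype(np.float32)
    st=cv2.remap(im,q[...,0],q[...,1],cv2.INTER_CUBIC)
    if save: cv2.imwrite('pics/'+save+'.png',cv2.resize(st,None,fx=2,fy=4))
    f=st.astype(float); sl=f[8:25].mean(0)
    g=sl[:,2]; b=sl[:,0]
    return L*1e3,sl,s
E
python3 - <<'E'
from h import *
s=ctrl.state();print(s['position'],s['ft_force'],s['torque'],s['clock'])
L,sl,_=bub('st1')
for i in range(0,len(L),8): print(L[i],sl[i].round(0))
E
```

```text
[ 0.51738028 -0.01849429  0.09077396] [-3.89520742 10.83773411  9.19160628] [ 1.19617628  0.90091013 -0.03703909] 13.0833
-48.0 [113. 118. 119.]
-46.0 [108. 118. 123.]
-44.0 [ 92. 120. 133.]
-42.0 [ 64. 121. 145.]
-40.0 [ 42. 124. 152.]
-38.0 [ 33. 124. 153.]
-36.0 [ 33. 125. 153.]
-34.0 [ 33. 124. 152.]
-32.0 [ 34. 124. 153.]
-30.0 [ 34. 124. 153.]
-28.0 [ 33. 124. 153.]
-26.0 [ 32. 124. 152.]
-24.0 [ 32. 124. 153.]
-22.0 [ 32. 121. 149.]
-20.0 [ 38. 110. 136.]
-18.0 [ 41. 105. 128.]
-16.0 [ 38. 111. 136.]
-14.0 [ 34. 121. 148.]
-12.0 [ 32. 123. 152.]
-10.0 [ 30. 123. 152.]
-8.0 [ 29. 124. 152.]
-6.0 [ 30. 124. 153.]
-4.0 [ 28. 123. 152.]
-2.0 [ 31. 124. 153.]
0.0 [ 32. 124. 153.]
2.0 [ 33. 123. 152.]
4.0 [ 48. 124. 150.]
6.0 [ 70. 124. 146.]
8.0 [ 86. 122. 139.]
10.0 [ 94. 122. 136.]
12.0 [ 96. 121. 133.]
14.0 [ 97. 117. 130.]
16.0 [ 97. 116. 127.]
18.0 [ 97. 119. 130.]
20.0 [ 95. 121. 135.]
22.0 [ 84. 121. 137.]
24.0 [ 65. 120. 141.]
26.0 [ 43. 121. 147.]
28.0 [ 28. 122. 151.]
30.0 [ 23. 122. 152.]
32.0 [ 23. 123. 152.]
34.0 [ 24. 122. 152.]
36.0 [ 27. 122. 151.]
38.0 [ 43. 120. 145.]
40.0 [ 73. 117. 136.]
42.0 [ 98. 115. 124.]
44.0 [108. 115. 118.]
46.0 [106. 111. 113.]
48.0 [ 92. 100. 103.]
```

View pics/st1.png

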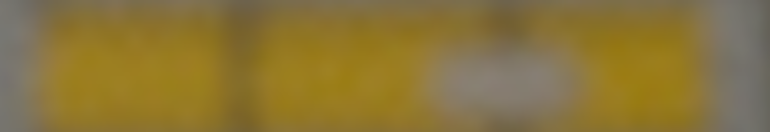

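The bubble sits about 16 mm knob-ward of the ring midpoint. I carry on down in steps, relieving the side force.

Request:
{"fn": "jog_arm", "kwargs": {"series": [[[1,0.003,0.001,0.003,0,0,0],[1,0.005,0.002,0.006,0,0,0],[1,0.006,0.003,0.01,0,0,0],[1,0.006,0.003,0.01,0,0,0]]]}}

```text
clock: 13.47
position: [0.5177, -0.0178, 0.0875]
tool_rot: [-2.328, -2.107, 0.001]
ft_force: [-10.1, 1.0, 8.6]
finger_gap: 0.0384
finger_force: 61.2
```

Request:
{"fn": "jog_arm", "kwargs": {"series": [[[1,0.002,0,0.004,0,0,0],[1,0.002,0,0.008,0,0,0],[1,0.002,0,0.01,0,0,0],[1,0.002,0,0.01,0,0,0]]]}}

```text
clock: 13.8
position: [0.5178, -0.0176, 0.0862]
tool_rot: [-2.328, -2.107, 0.001]
ft_force: [-21.0, -1.7, 31.1]
finger_gap: 0.0385
finger_force: 64.0
```

```bash
cat >> h.py <<'E'
def meas():
    s=ctrl.state(); L,sl,_=bub()
    w=np.clip(sl[:,0]-42,0,None)*(np.abs(L)<34); b=(w*L).sum()/w.sum()
    print('pos',s['position'].round(4),'F',s['ft_force'].round(1),'T',s['torque'].round(2),'t',s['clock'],'rot',s['tool_rot'].round(3),'bubble %.1f (rings mid -1.2)'%b,'width',(w>w.max()/2).sum()*.25)
E
python3 -c "
from h import *
meas()"
```

```text
pos [ 0.5178 -0.0176  0.0862] F [-21.   -1.7  31.1] T [-0.78  3.66  0.2 ] t 13.8 rot [-2.328e+00 -2.107e+00  1.000e-03] bubble -6.3 (rings mid -1.2) width 18.25
```

The foot has landed at about z = 0.086 but the press is too hard. I ease the push to about 13 N and take off the side force.

Request:
{"fn": "jog_arm", "kwargs": {"series": [[[1,0,-0.003,-0.004,0,0,0],[1,0,-0.005,-0.0045,0,0,0],[1,0,-0.005,-0.0045,0,0,0],[1,0,-0.005,-0.0045,0,0,0],[1,0,-0.005,-0.0045,0,0,0],[1,0,-0.005,-0.0045,0,0,0],[1,0,-0.005,-0.0045,0,0,0],[1,0,-0.005,-0.0045,0,0,0],[1,0,-0.005,-0.0045,0,0,0],[1,0,-0.005,-0.0045,0,0,0]]]}}

```text
clock: 14.68
position: [0.5175, -0.0176, 0.087]
tool_rot: [2.329, 2.107, 0.003]
ft_force: [-5.7, -4.1, 14.5]
finger_gap: 0.0382
finger_force: 61.8
```

```bash
python3 -c "
from h import *
meas()"
```

```text
pos [ 0.5175 -0.0176  0.087 ] F [-5.7 -4.1 14.5] T [-0.97  1.04  0.08] t 14.6833 rot [2.329 2.107 0.003] bubble -16.7 (rings mid -1.2) width 18.0
```

The bubble is at the hinge end, about -15.5 mm, so the knob end is low and I turn clockwise (+wz), lifting 3.8 mm per rad as I go.

Request:
{"fn": "jog_arm", "kwargs": {"series": [[[1,0,0,-0.001,0,0,0.025],[1,0,0,-0.002,0,0,0.05],[1,0,0,-0.003,0,0,0.075],[1,0,0,-0.004,0,0,0.1],[1,0,0,-0.005,0,0,0.125],[1,0,0,-0.006,0,0,0.15],[1,0,0,-0.006,0,0,0.15],[1,0,0,-0.006,0,0,0.15]]]}}

```text
clock: 15.4
position: [0.5175, -0.0178, 0.0888]
tool_rot: [2.757, 1.504, 0.003]
ft_force: [-6.4, -4.9, 13.8]
finger_gap: 0.0384
finger_force: 61.9
```

```bash
python3 -c "
from h import *
meas()"
```

```text
pos [ 0.5175 -0.0178  0.0888] F [-6.4 -4.9 13.8] T [-1.12  1.02 -0.05] t 15.4 rot [2.757 1.504 0.003] bubble -14.6 (rings mid -1.2) width 18.25
```

Request:
{"fn": "jog_arm", "kwargs": {"series": [[[1,0,0,-0.001,0,0,0.025],[1,0,0,-0.002,0,0,0.05],[1,0,0,-0.003,0,0,0.075],[1,0,0,-0.004,0,0,0.1],[1,0,0,-0.005,0,0,0.125],[1,0,0,-0.006,0,0,0.15],[1,0,0,-0.006,0,0,0.15],[1,0,0,-0.006,0,0,0.15]]]}}

```text
clock: 16.12
position: [0.5174, -0.0179, 0.0905]
tool_rot: [3.032, 0.819, 0.003]
ft_force: [-5.6, -5.9, 14.1]
finger_gap: 0.0385
finger_force: 61.9
```

Request:
{"fn": "jog_arm", "kwargs": {"series": [[[1,0,0,0,0,0,0],[1,0,0,0,0,0,0],[1,0,0,0,0,0,0],[1,0,0,0,0,0,0],[1,0,0,0,0,0,0],[1,0,0,0,0,0,0],[1,0,0,0,0,0,0],[1,0,0,0,0,0,0],[1,0,0,0,0,0,0],[1,0,0,0,0,0,0]]]}}

```text
clock: 16.95
position: [0.5173, -0.0179, 0.0905]
tool_rot: [3.032, 0.82, 0.003]
ft_force: [-6.3, -6.0, 14.2]
finger_gap: 0.0383
finger_force: 61.9
```

Request:
{"fn": "jog_arm", "kwargs": {"series": [[[1,0,0,0,0,0,0],[1,0,0,0,0,0,0],[1,0,0,0,0,0,0],[1,0,0,0,0,0,0],[1,0,0,0,0,0,0],[1,0,0,0,0,0,0],[1,0,0,0,0,0,0],[1,0,0,0,0,0,0],[1,0,0,0,0,0,0],[1,0,0,0,0,0,0]]]}}

```text
clock: 17.78
position: [0.5174, -0.0179, 0.0905]
tool_rot: [3.032, 0.82, 0.003]
ft_force: [-5.6, -6.6, 13.8]
finger_gap: 0.0383
finger_force: 61.9
```

```bash
python3 -c "
from h import *
meas()"
```

```text
pos [ 0.5174 -0.0179  0.0905] F [-5.6 -6.6 13.8] T [-1.13  1.09 -0.05] t 17.7833 rot [3.032e+00 8.200e-01 3.000e-03] bubble -3.9 (rings mid -1.2) width 18.25
```

Request:
{"fn": "jog_arm", "kwargs": {"series": [[[1,0,0,-0.001,0,0,0.025],[1,0,0,-0.002,0,0,0.05],[1,0,0,-0.002,0,0,0.052],[1,0,0,-0.002,0,0,0.052],[1,0,0,-0.002,0,0,0.052],[1,0,0,-0.002,0,0,0.052],[1,0,0,-0.002,0,0,0.052],[1,0,0,-0.002,0,0,0.052],[1,0,0,-0.002,0,0,0.052],[1,0,0,-0.002,0,0,0.052]]]}}

```text
clock: 18.67
position: [0.5173, -0.0179, 0.0911]
tool_rot: [3.089, 0.57, 0.003]
ft_force: [-5.7, -6.4, 13.6]
finger_gap: 0.0383
finger_force: 61.9
```

Request:
{"fn": "jog_arm", "kwargs": {"series": [[[1,0,0,0,0,0,0],[1,0,0,0,0,0,0],[1,0,0,0,0,0,0],[1,0,0,0,0,0,0],[1,0,0,0,0,0,0],[1,0,0,0,0,0,0],[1,0,0,0,0,0,0],[1,0,0,0,0,0,0],[1,0,0,0,0,0,0],[1,0,0,0,0,0,0]]]}}

```text
clock: 19.5
position: [0.5173, -0.0179, 0.0911]
tool_rot: [3.089, 0.57, 0.003]
ft_force: [-6.4, -6.7, 14.1]
finger_gap: 0.0388
finger_force: 61.9
```

Request:
{"fn": "jog_arm", "kwargs": {"series": [[[1,0,0,0,0,0,0],[1,0,0,0,0,0,0],[1,0,0,0,0,0,0],[1,0,0,0,0,0,0],[1,0,0,0,0,0,0],[1,0,0,0,0,0,0],[1,0,0,0,0,0,0],[1,0,0,0,0,0,0],[1,0,0,0,0,0,0],[1,0,0,0,0,0,0]]]}}

```text
clock: 20.33
position: [0.5173, -0.0179, 0.0911]
tool_rot: [3.089, 0.57, 0.003]
ft_force: [-5.8, -6.7, 13.7]
finger_gap: 0.0387
finger_force: 61.9
```

```bash
python3 -c "
from h import *
meas()
L,sl,_=bub('st2')
g=sl[:,1]
for a,b in((-24,-13),(10,21)):
    m=(L>a)&(L<b); w=np.clip(np.median(g[(np.abs(L)<35)])-g[m]-2,0,None); print('ring',(w*L[m]).sum()/w.sum(), w.max())
"
```

```text
pos [ 0.5173 -0.0179  0.0911] F [-5.8 -6.7 13.7] T [-1.08  1.19 -0.08] t 20.3333 rot [3.089e+00 5.700e-01 3.000e-03] bubble -1.5 (rings mid -1.2) width 17.75
ring -18.07657225156025 14.470588235294116
ring 14.965147783251227 18.411764705882348
```

The rings measure -18.08 and +14.97 mm, a spacing of 33.0 mm as it should be, with the midpoint at -1.55. The settled bubble is at -1.5, so it is centred. The foot press is about 14 N, so I hand in.

```bash
python3 -c "
from h import *
meas(); print(ctrl.finish_job())"
```

```text
pos [ 0.5173 -0.0179  0.0911] F [-6.9 -6.3 13.7] T [-1.04  1.17 -0.05] t 20.4333 rot [3.089e+00 5.690e-01 3.000e-03] bubble -1.5 (rings mid -1.2) width 17.75
the job is handed in; nothing more can be done
None
```

I handed the job in at 20.4 s: the level is bedded in the tray and let go, the gripper is still on the knob pressing the foot down at about 14 N, and the bubble is centred to within about 0.1 mm as measured; no verdict was shown.

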